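# Ink up the date coder, unlock its print key and stamp the sachet

## Task

Today's day colour is blue: with the orange lock tab still over the print key, take the blue-capped ink cartridge from the rack and push it fully home in the date coder's ink port. Then slide the lock tab fully aside along its rails, press the green print key all the way down until the die stamps the sachet lying in the coder, let the key come up, and slide the tab back over it. Leave the sachet, the other two cartridges and everything else on the table where they are.

Things in the scene. Friction and masses are not known exactly. Their poses are not given: they have to be found in the camera images.
- coder: date coder, a fixed white and grey bench machine 220 x 162 mm, flat deck 85 mm above the table. Origin under the middle of its base plate on the table; +x points from its open front (print gap with the sachet) to its back, +y along the slide of the lock tab, z up. It stands at any place left or right in front of the robot, turned up to 0.4 rad
- ink_port (a point): centre of the mouth of the ink port, a round upright bore in the coder's deck with a bright steel trim ring, level with the deck (85 mm up), at x = +66, y = 0 mm in the coder's frame; 31.6 mm in diameter with a 2 mm chamfer at the mouth, 24 mm deep; same axes as the coder
- blue_cartridge (a point): half-way-up point, 33 mm above the foot, of the blue-capped ink cartridge, upright, 66 mm tall, 70 g: a steel plug 30 mm across and 22 mm long (foot chamfer 2.5 x 3.5 mm), above it a round body 40 mm across, 44 mm high, lower part grey, top 20 mm blue. Grip the blue part. Fully home the body's underside rests on the deck round the port and this point is 96 mm above the table
- red_cartridge (a point): the same point of the red-capped cartridge, same shape, stays in the rack
- black_cartridge (a point): the same point of the black-capped cartridge, same shape, stays in the rack
- rack: fixed white cartridge rack, a block 66 (x) x 200 (y) x 30 mm (z); origin under its middle on the table, turned up to 0.6 rad. Three round pockets of 33 mm diameter on its centre line at y = -64, 0 and +64 mm; a cartridge stands in each, in any order, plug down, shoulder on the rack's top 30 mm up, 24 mm of air between neighbours' bodies
- tab (a joint): orange lock tab: 0 = fully over the print key, grows to 0.054 m as it slides along the coder's +y; stiff (about 1.5 N of friction), stays where it is left. A hood 56 (x) x 42 (y) mm, its top 17 mm above the deck, with a thumb ridge on top; a finger cannot reach the key while it is shut
- tab_ridge (a point): middle of the tab's thumb ridge, a bar 40 mm long along the coder's x, 10 mm thick along y and 14.5 mm tall above the hood (top 31.5 mm above the deck); this point lies 24.5 mm above the deck, 7 mm below the ridge's top. Pinch the ridge across its thickness, or push it; it moves with the tab
- key (a joint): green print key under the tab: 0 = up, grows as it is pressed down, 0.010 m at most; a spring of 1.2 N when up and about 3 N when down lifts it again. It drives the die below it, which meets the sachet after about 7.5 mm; press on to 5 to 6 N in all
- key_top (a point): centre of the print key's flat top, 30 mm in diameter, 12 mm above the deck when up, at x = -45, y = -27 mm in the coder's frame. With the tab fully aside 33 mm are free from this point to the hood's edge
- die: rubber-faced print die, 34 x 28 mm, under the coder's head straight below the print key; moves down with the key onto the sachet
- sachet_code: loose orange sachet 150 x 98 x 11 mm lying flat on the coder's base plate under the die, ready to be stamped; origin in the middle of its underside; leave it
- tape_roll: bystander: roll of beige tape, 103 mm across, 25 mm high, lying behind the rack; origin under its centre
- marker: bystander: marker pen 135 mm long along its y, 16 mm thick, lying in front of the rack
- timer: bystander: white pocket timer 70 x 66 x 21 mm, behind the coder
- probe: bystander: probe thermometer 25 x 198 x 17 mm, red head towards its +y, lying between coder and rack
- spray_bottle: bystander: spray bottle 56 x 120 mm, 272 mm tall, standing behind the gap between coder and rack; origin under its middle, its 120 mm side along its y
Not all that is in view belongs to the job. What is shaped like the part that bears blue_cartridge but white or yellow is not meant.

How it is judged:
By the outcome, as a careful person would: the job done as asked, in the order asked, and still so for the second after the job is handed in, with the robot touching nothing.
It also fails if it takes over 64 s, if anything falls off the work surface, if the arm or the gripper's body presses on something with over 40 N, if the wrist force passes 120 N, or if a joint passes its speed limit or range.

## Robot

A 6-joint arm with a two-finger parallel gripper is mounted at the origin on a cart in front of the work surface, level with it; the furniture and walls round the work are solid. World frame = base frame: x ahead of the robot, y to its left, z up, the work surface at z = 0. Lengths are in m, angles in rad, forces in N, time in s.
With the tool pointing down it reaches from about 0.35 to 1 m from the base axis. Payload 7.1 kg.
Tool frame: the origin (TCP) lies midway between the tips of the shut fingers; the grasp point (between the pads) lies 19 mm behind it; z points along the fingers, y is the line along which they close (so a half turn about z gives the same grasp; the last joint's range is limited). The gripper opens to 85 mm and grips with 20 to 120 N. Pads are 22 mm wide; open, the fingers measure 114 mm over their backs; the gripper's body (76 mm by 85 mm) begins 54 mm behind the grasp point. The pads swing forward as they close: fully open they stand 13 mm farther back than shut.
Start: joints at [-1.356, 0.423, 1.63, -0, 1.089, -0.019], TCP at [0.145, -0.608, 0.231] pointing down, gripper open.
Joint ranges: [-3, 3], [-0.9, 2.11], [0.09, 2.58], [-1.31, 4.45], [0.11, 2.69], [-2.54, 2.54]. Speed limits (rad/s): [2.39, 2.39, 3.01, 3.14, 3.14, 3.14].

## Interface

Orientations are given as a unit quaternion [w, x, y, z].
In Python, from bench import readout, optics, ticket, nets gives the robot as it stands.
- The arm moves only by the shell command python3 -m creep 'ROWS'. ROWS is JSON, a list of rows, each a list of 3 entries, a list of its own where there are three numbers: the closure, from 0 (fully open) to 1 (shut), then the shift along the tool's x, y, z each as a share of 300 mm, from -1 to 1, then the turn about the tool's z as a share of 360 degrees, from -1 to 1. In form: [[jaw, [x, y, z], roll], ...]. A call has 1 to 8 rows; each row is the pose to reach, as a shift and turn from the pose commanded when the call began, along the tool's axes at that moment, turning the shorter way round; what a row does not reach only later rows make up. A row lasts 1/8 s, in which the tool goes at most 62.5 mm and 10.7 degrees, less where a joint would pass 70% of its speed; a pose out of reach is approached as far as the arm can. A call with a number of a shift or a turn outside -1 to 1 is refused whole. A call with a gripper value outside its range is refused whole. The fingers move at their own pace and stop on an object; the grip force is fixed at half the most. Time passes only in rows, so rows that repeat a pose let the fingers close. It gives the time, the measured TCP pose, the force, the opening and the grip force at its end, in the units of the state.
- readout.observe(): the state, without advancing time (a new reading comes with each control period).
- optics.snapshot(name): name is "side" or "top"; returns the picture (384x512x3 uint8, red, green, blue); there is no depth.
- optics.camera_model(name): a dict with "camera_matrix" (3x3 intrinsics, pixels), "rvec" (rotation vector, rad) and "tvec" (3), from world to camera coordinates, as OpenCV has them. Camera axes: x right, y down, z forward; pixel columns grow to the right and rows downward; lengths in m; the calibration is good to about 2 mm. A picture is of the moment at which its call begins. camera_model takes no time and is no camera call.
- ticket.close_job(): hands the job in; it is judged then, once.
Trained networks look in the newest picture that a camera, given by its name, has taken for a name from the list of things; names that differ only in an ending like _2 or _b are one class to them, and where a whole thing is asked for, a point or a joint stands for the part that bears it (a point fixed in the world has none). Each returns a list of dicts, best first, with "score" (0 to 1); they miss things now and then, are a little off and sometimes report something else, mostly with a low value. They report only what shows in the picture. A call takes as long as a camera call. They do not tell look-alikes from the thing itself.
- nets.boxes_of(camera, query): "box" ([left, top, width, height] as shares, 0 to 1, of the picture: columns of its width, rows of its height, round what is visible of it).
- nets.cut_out(camera, query): "pixels" (384x512 bool, what is visible of it) and "box" ([left, top, width, height] as shares, 0 to 1, of the picture: columns of its width, rows of its height, round what is visible of it).
- nets.spot_point(camera, query): "xy" ([column, row] as shares, 0 to 1, of the picture: columns of its width, rows of its height: a listed point, or the origin of a listed thing).
The state is a dict: "time_s": time; "joints": joint angles; "joint_vel": joint speeds; "joint_efforts": joint torques, N m; "tool_pos": TCP position; "tool_rot": TCP orientation; "contact_force": force on the tool from outside, world axes, zero at the start; "ft_torque": the same for the moment, N m; "opening": opening from 0.0 (shut) to 1.0 (fully open); "grasp_force": force on a finger pad.
Only numpy, scipy, OpenCV 4.12 (cv2) and the standard library are available. Lean on these libraries where they do the work, as an engineer would, in place of code of your own. Each camera call takes 0.05 s, during which the arm holds its last target. There are 200 camera calls.

## Working session

There is one attempt and no reset: what is moved stays moved. The work goes in short steps, Python scripts to look and compute and a shell command to move; the robot and the scene stay as the last step left them, time stands still between calls to the robot, and variables do not carry over. Pictures are saved under pics/ and viewed, at most 10 in all, crops included, and the job is handed in when it is done.

```bash
mkdir -p pics; ls; cat > h.py <<'E'
import numpy as np,cv2
from bench import readout,optics,ticket,nets
def cam(n):
    m=optics.camera_model(n);K=np.array(m["camera_matrix"],float);r=np.array(m["rvec"],float);t=np.array(m["tvec"],float).reshape(3)
    return K,cv2.Rodrigues(r)[0],t
def ray(n,uv,z):
    K,R,t=cam(n);d=R.T@np.linalg.solve(K,[uv[0],uv[1],1]);c=-R.T@t
    return c+d*(z-c[2])/d[2]
def proj(n,p):
    K,R,t=cam(n);q=K@(R@np.array(p,float)+t);return q[:2]/q[2]
def px(xy): return np.array(xy)*[512,384]
def save(n,f):
    im=optics.snapshot(n);cv2.imwrite("pics/"+f,im[:,:,::-1]);return im
E
python3 - <<'E'
from h import *
for n in("top","side"):
    save(n,n+"0.png");K,R,t=cam(n);print(n,K[0,0],-R.T@t)
    for q,z in(("ink_port",.085),("blue_cartridge",.041),("red_cartridge",.041),("black_cartridge",.041),("rack",0),("coder",0),("tab_ridge",.1095),("spray_bottle",0),("probe",0)):
        print(q,[(round(d["score"],2),px(d["xy"]).round(1).tolist(),ray(n,px(d["xy"]),z).round(3).tolist()) for d in nets.spot_point(n,q)[:4]])
s=readout.observe();print(s["tool_pos"],s["tool_rot"],s["time_s"])
E
```

```text
pics
top 404.3440321506545 [ 3.99252017e-01 -7.51080623e-04  1.22632855e+00]
ink_port [(0.91, [183.0, 174.8], [0.596, 0.198, 0.085]), (0.59, [251.2, 214.8], [0.481, 0.003, 0.085])]
blue_cartridge [(0.63, [324.4, 205.3], [0.511, -0.212, 0.041]), (0.61, [340.9, 257.9], [0.358, -0.256, 0.041]), (0.49, [307.1, 262.4], [0.345, -0.158, 0.041])]
red_cartridge [(0.74, [309.2, 207.5], [0.504, -0.168, 0.041])]
black_cartridge [(0.61, [347.7, 208.8], [0.5, -0.281, 0.041])]
rack [(0.97, [322.6, 207.8], [0.507, -0.214, 0.0])]
coder []
tab_ridge [(0.64, [204.0, 208.2], [0.498, 0.134, 0.109]), (0.28, [195.3, 199.9], [0.521, 0.158, 0.109])]
spray_bottle [(0.59, [253.7, 148.8], [0.691, -0.006, 0.0]), (0.35, [181.3, 172.1], [0.619, 0.218, 0.0])]
probe [(0.48, [251.4, 214.9], [0.486, 0.003, 0.0]), (0.37, [180.5, 171.1], [0.623, 0.22, 0.0])]
side 463.4906816122874 [ 0.53867509 -0.8743888   0.78206267]
ink_port []
blue_cartridge [(0.67, [168.5, 260.2], [0.355, -0.165, 0.041]), (0.38, [239.9, 158.4], [0.494, 0.245, 0.041])]
red_cartridge [(0.95, [239.2, 259.9], [0.509, -0.159, 0.041])]
black_cartridge [(0.62, [234.4, 297.4], [0.504, -0.263, 0.041]), (0.6, [232.0, 310.6], [0.501, -0.296, 0.041])]
rack [(0.71, [235.6, 293.6], [0.504, -0.219, 0.0]), (0.48, [304.7, 179.5], [0.682, 0.206, 0.0])]
coder []
tab_ridge [(0.6, [241.4, 162.4], [0.503, 0.123, 0.11])]
spray_bottle [(0.86, [319.5, 232.5], [0.703, -0.017, 0.0])]
probe [(0.58, [232.1, 223.0], [0.484, 0.009, 0.0])]
[ 0.14481014 -0.60798048  0.23132006] [-1.24736181e-06  9.93175359e-01  1.16630643e-01  5.58320770e-06] 1.0
```

View pictures.

```bash
python3 - <<'E'
import cv2
a=cv2.imread("pics/top0.png");b=cv2.imread("pics/side0.png")
cv2.imwrite("pics/topc.png",cv2.resize(a[110:310,130:400],(800,592),interpolation=cv2.INTER_CUBIC))
cv2.imwrite("pics/sidec.png",cv2.resize(b[110:350,120:400],(700,600),interpolation=cv2.INTER_CUBIC))
E
```

```text
(no output)
```

View pics/topc.png

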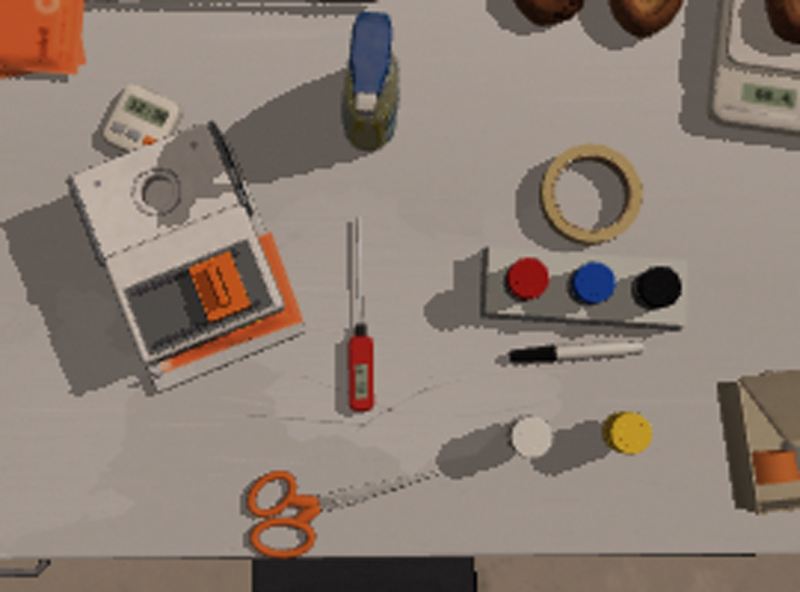

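View pics/sidec.png

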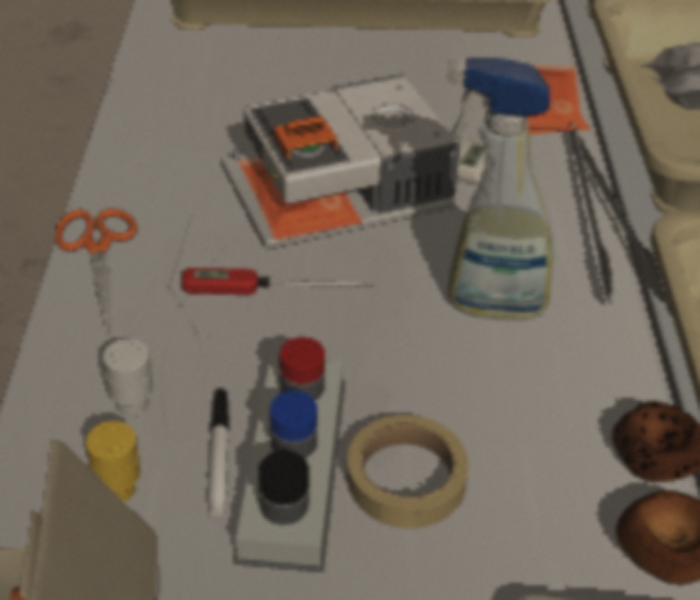

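```bash
cat > fit.py <<'E'
from h import *
from scipy.optimize import least_squares
T=cv2.imread("pics/top0.png");S=cv2.imread("pics/side0.png")
IM={"top":T,"side":S}
def fill(n,pts,s=8):
    h=cv2.convexHull(np.array([proj(n,p) for p in pts],np.float32));m=cv2.moments(h);return np.array([m["m10"],m["m01"]])/m["m00"]
def cyl(x,y,z0,z1,r): 
    a=np.linspace(0,2*np.pi,40);return [(x+r*np.cos(i),y+r*np.sin(i),z) for i in a for z in(z0,z1)]
def blob(n,lo,hi,near,rad=30):
    m=cv2.inRange(cv2.cvtColor(IM[n],cv2.COLOR_BGR2HSV),lo,hi)
    k,l,st,c=cv2.connectedComponentsWithStats(m)
    best=max((i for i in range(1,k) if np.hypot(*(c[i]-near))<rad),key=lambda i:st[i,4])
    return c[best],st[best]
if __name__=="__main__":
    for nm,lo,hi,g in(("blue",(105,120,50),(125,255,255),(.505,-.215)),("red",(0,150,60),(8,255,255),(.505,-.155))):
        o={}
        for n in IM: 
            o[n],st=blob(n,lo,hi,proj(n,(*g,.064)),12);print(nm,n,o[n].round(1),st)
        for use in(("top",),("side",),("top","side")):
            f=lambda v:np.concatenate([fill(n,cyl(v[0],v[1],.054,.074,.02))-o[n] for n in use])
            r=least_squares(f,g,diff_step=1e-3);print(use,r.x.round(4),r.fun.round(2))
    for n in IM:
        optics.snapshot(n)
        for q in("tab","coder"):
            for d in nets.cut_out(n,q)[:2]: print(n,q,round(d["score"],2),np.argwhere(d["pixels"]).mean(0)[::-1].round(1),d["pixels"].sum())
        print(blob(n,(5,150,120),(16,255,255),proj(n,(.5,.135,.1)),14))
    print([ (d["score"],px(d["xy"])) for d in nets.spot_point("top","key_top")])
    for n,(a,b,c,e) in {"top":(125,255,145,240),"side":(125,225,205,305)}.items():
        pass
    cv2.imwrite("pics/z.png",np.vstack([cv2.resize(T[145:245,150:240],(540,600),interpolation=cv2.INTER_CUBIC)]))
E
python3 fit.py
```

```text
blue top [330.1 205. ] [323 199  15  13 146]
blue side [236.9 275.6] [228 266  18  20 295]
('top',) [ 0.5089 -0.2246] [ 0. -0.]
('side',) [ 0.5072 -0.225 ] [-0. -0.]Traceback (most recent call last):
  File "fit.py", line 21, in <module>
    r=least_squares(f,g,diff_step=1e-3);print(use,r.x.round(4),r.fun.round(2))
    return func(*args, **kwargs)
    vector_fun = VectorFunction(
        fun_wrapped,
    ...<6 lines>...
        workers=workers
    )
    self.J, dct = approx_derivative(
                  ~~~~~~~~~~~~~~~~~^
        self.fun_wrapped, self.x, f0=self.f, **finite_diff_options
        ^^^^^^^^^^^^^^^^^^^^^^^^^^^^^^^^^^^^^^^^^^^^^^^^^^^^^^^^^^
    )
    ^
    J, _nfev = _dense_difference(fun_wrapped, x0, f0, h,
               ~~~~~~~~~~~~~~~~~^^^^^^^^^^^^^^^^^^^^^^^^
                             use_one_sided, method,
                             ^^^^^^^^^^^^^^^^^^^^^^
                             mf)
                             ^^^
    df = [f_eval - f0 for f_eval in f_evals]
                                    ^^^^^^^
    f = np.atleast_1d(self.fun(x, *self.args, **self.
[... 269 characters left out ...]
 <lambda>
    f=lambda v:np.concatenate([fill(n,cyl(v[0],v[1],.054,.074,.02))-o[n] for n in use])
                               ~~~~^^^^^^^^^^^^^^^^^^^^^^^^^^^^^^^^
  File "fit.py", line 6, in fill
    h=cv2.convexHull(np.array([proj(n,p) for p in pts],np.float32));m=cv2.moments(h);return np.array([m["m10"],m["m01"]])/m["m00"]
                               ~~~~^^^^^
  File "h.py", line 10, in proj
    K,R,t=cam(n);q=K@(R@np.array(p,float)+t);return q[:2]/q[2]
          ~~~^^^
  File "h.py", line 4, in cam
    m=optics.camera_model(n);K=np.array(m["camera_matrix"],float);r=np.array(m["rvec"],float);t=np.array(m["tvec"],float).reshape(3)
ValueError: time passes only in moves, steps and waits
```

```bash
python3 - <<'E'
s=open("h.py").read()
s=s.replace("def cam(n):","import functools\n@functools.cache\ndef cam(n):")
open("h.py","w").write(s)
E
python3 fit.py; python3 -c "
from bench import readout;print(readout.observe()['time_s'])"
```

```text
blue top [330.1 205. ] [323 199  15  13 146]
blue side [236.9 275.6] [228 266  18  20 295]
('top',) [ 0.5089 -0.2246] [ 0. -0.]
('side',) [ 0.5072 -0.225 ] [-0. -0.]
('top', 'side') [ 0.5078 -0.2248] [ 0.09  0.39  0.28 -0.07]
red top [307.9 203.6] [301 197  14  14 147]
red side [240.3 253.7] [232 246  17  17 250]
('top',) [ 0.5135 -0.1607] [0. 0.]
('side',) [ 0.5116 -0.1621] [-0.  0.]
('top', 'side') [ 0.5123 -0.1614] [ 0.25  0.43  0.33 -0.24]
top tab 0.89 [203.7 206.2] 282
top coder 0.74 [190.7 193.8] 3968
(array([215.05016722, 215.65886288]), array([187, 189,  45,  46, 299], dtype=int32))
side tab 0.69 [241.1 163.7] 272
side tab 0.55 [206.8 292.1] 340
side coder 0.83 [261.  170.2] 3743
(array([242.08391608, 163.41258741]), array([231, 157,  23,  13, 143], dtype=int32))
[]
1.35
```

View pics/z.png

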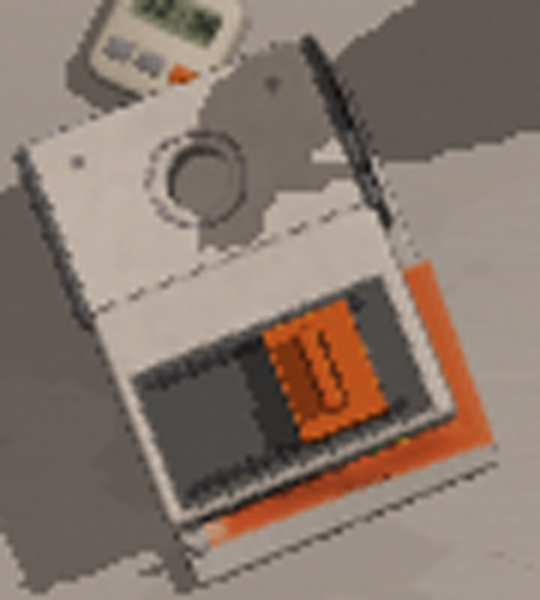

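```bash
cat > fit2.py <<'E'
from h import *
P=lambda u,v:(150+(u+.5)/6-.5,145+(v+.5)/6-.5)
R=lambda u,v,z:ray("top",P(u,v),z)[:2]
port=R(197,179,.085);hood=R(325,370,.102);print("port",port,"hood",hood)
bl,br,fl,fr=[R(*p,.085) for p in((22,150),(305,38),(180,520),(455,412))]
A=lambda v:np.arctan2(v[1],v[0])
print("widths",[np.linalg.norm(v).round(4) for v in(bl-br,fl-fr,bl-fl,br-fr)])
print("yaws",[round(a,3) for a in(A(bl-br)-np.pi/2,A(fl-fr)-np.pi/2,A(bl-fl),A(br-fr))])
h=[R(*p,.102) for p in((262,335),(348,298),(388,408),(302,440))]
print("hood",[round(a,3) for a in(A(h[0]-h[1])-np.pi/2,A(h[3]-h[2])-np.pi/2,A(h[0]-h[3]),A(h[1]-h[2]))],[np.linalg.norm(v).round(4) for v in(h[0]-h[1],h[0]-h[3])])
d=hood-port;print("port-hood",A(d)-np.arctan2(-27,-111),np.linalg.norm(d))
# side check
import fit
o,_=fit.blob("side",(5,150,120),(16,255,255),proj("side",(.5,.135,.1)),14)
for yaw in(.36,.38,.4):
    c,s=np.cos(yaw),np.sin(yaw);M=np.array([[c,-s],[s,c]])
    k=port+M@[-111/1e3,-27/1e3]; print(yaw,"hood pred",k,"ridge px side",proj("side",(*k,.1095)),"top",proj("top",(*k,.1095)))
print(ray("side",(242.1,163.4),.106))
E
python3 fit2.py
```

```text
port [0.59746726 0.19916705] hood [0.50404973 0.13510078]
widths [np.float64(0.1451), np.float64(0.1381), np.float64(0.1933), np.float64(0.1946)]
yaws [np.float64(0.38), np.float64(0.37), np.float64(0.419), np.float64(0.383)]
hood [np.float64(0.405), np.float64(0.352), np.float64(0.373), np.float64(0.353)] [np.float64(0.0435), np.float64(0.0527)]
port-hood 0.3625265801418873 0.11327541974440355
0.36 hood pred [0.50309411 0.13479539] ridge px side [241.77611082 159.84398732] top [203.53242678 206.34345435]
0.38 hood pred [0.50440034 0.13292093] ridge px side [242.24925736 160.2569218 ] top [204.21294607 205.87014927]
0.4 hood pred [0.50574378 0.13107296] ridge px side [242.73823471 160.66559966] top [204.88383861 205.38366905]
[0.50438833 0.12349572 0.106     ]
```

```bash
cat > go.py <<'E'
import sys,numpy as np
from bench import readout
from scipy.spatial.transform import Rotation as Ro
s=readout.observe();w,a,b,c=s["tool_rot"];R=Ro.from_quat([a,b,c,w]).as_matrix();p=np.array(s["tool_pos"])
th=np.arctan2(R[1,0],R[0,0])
print("t",round(s["time_s"],2),"pos",p.round(4),"yaw",th.round(4),"down",R[:,2].round(3),"op",round(s["opening"],3),"gf",round(s["grasp_force"],1),"F",np.round(s["contact_force"],1),"j6",round(s["joints"][5],2))
for a in sys.argv[1:]:
    v=[float(q) for q in a.split(",")];d=R.T@(np.array(v[:3])-p)/.3
    print(a,d.round(4).tolist(),round(-((v[3]-th+np.pi)%(2*np.pi)-np.pi)/(2*np.pi),4))
E
python3 go.py .35,-.40,.28,1.5 .508,-.225,.2,1.5
python3 - <<'E'
import fit,numpy as np
from h import *
yaw=.372;c,s=np.cos(yaw),np.sin(yaw);M=np.array([[c,-s],[s,c]]);p=np.array([.5973,.199])
for n in("top","side"):
    m=np.zeros((384*8,512*8),np.uint8)
    for hx,hy,z0,z1 in((.028,.021,.088,.102),(.02,.005,.102,.1165)):
        pts=[proj(n,(*(p+M@[-.111+i*hx,-.027+j*hy]),z)) for i in(-1,1) for j in(-1,1) for z in(z0,z1)]
        cv2.fillConvexPoly(m,cv2.convexHull((np.array(pts)*8).astype(np.int32)),1)
    q=np.argwhere(m);print(n,q.mean(0)[::-1]/8,q.min(0)[::-1]/8,q.max(0)[::-1]/8,len(q)/64)
    d=nets.cut_out(n,"tab")
    for e in d[:1]: a=np.argwhere(e["pixels"]);print(a.mean(0)[::-1],a.min(0)[::-1],a.max(0)[::-1],len(a))
E
```

```text
t 1.35 pos [ 0.1448 -0.608   0.2313] yaw 0.2338 down [ 0.  0. -1.] op 0.998 gf 0.0 F [-0.1 -0.2 -0.3] j6 -0.02
.35,-.40,.28,1.5 [0.8259, -0.5159, -0.1622] -0.2015
.508,-.225,.2,1.5 [1.4734, -0.9614, 0.1045] -0.2015
top [204.52305403 206.54344445] [193.75 194.25] [215.375 218.75 ] 318.96875
[203.65248227 206.19503546] [195 195] [213 217] 282
side [241.90892694 164.39636742] [229.25 155.5 ] [254.75 173.25] 324.859375
[241.14338235 163.69852941] [230 156] [254 173] 272
```

```bash
python3 -m creep '[[0,[0,0,-0.16],0],[0,[0.83,-0.52,-0.16],-0.2],[0,[0.83,-0.52,-0.16],-0.2],[0,[0.83,-0.52,-0.16],-0.2],[0,[0.83,-0.52,-0.16],-0.2],[0,[0.83,-0.52,-0.16],-0.2],[0,[0.83,-0.52,-0.16],-0.2],[0,[0.83,-0.52,-0.16],-0.2]]'; python3 go.py .508,-.2248,.12,1.5
```

```text
time_s: 2.45
tool_pos: [0.3515, -0.3979, 0.2795]
tool_rot: [0.0, 0.733, 0.681, -0.0]
contact_force: [0.3, -0.1, -0.1]
opening: 0.997
grasp_force: 0.0
t 2.45 pos [ 0.3515 -0.3979  0.2795] yaw 1.4971 down [ 0. -0. -1.] op 0.997 gf 0.0 F [ 0.3 -0.1 -0.1] j6 -0.8
.508,-.2248,.12,1.5 [0.6139, 0.4776, 0.5315] -0.0005
```

```bash
python3 -m creep '[[0,[0.614,0.478,0.2],0],[0,[0.614,0.478,0.2],0],[0,[0.614,0.478,0.2],0],[0,[0.614,0.478,0.2],0],[0,[0.614,0.478,0.45],0],[0,[0.614,0.478,0.53],0],[0,[0.614,0.478,0.53],0]]'; python3 go.py .508,-.2248,.042,1.5
python3 - <<'E'
from h import *
for n in("top","side"):
    im=save(n,"g_%s.png"%n)
a=cv2.imread("pics/g_top.png")[150:260,270:400];b=cv2.imread("pics/g_side.png")[190:340,160:310]
cv2.imwrite("pics/g.png",np.hstack([cv2.resize(a,(400,338)),cv2.resize(b,(338,338))]))
E
```

```text
time_s: 3.32
tool_pos: [0.5068, -0.2253, 0.1179]
tool_rot: [-0.003, 0.735, 0.678, -0.001]
contact_force: [-0.6, 0.5, -0.2]
opening: 1.003
grasp_force: 0.0
t 3.33 pos [ 0.5068 -0.2253  0.1179] yaw 1.4908 down [-0.005  0.003 -1.   ] op 1.003 gf 0.0 F [-0.6  0.5 -0.2] j6 -0.36
.508,-.2248,.042,1.5 [0.0015, 0.0053, 0.2529] -0.0015
```

View pics/g.png

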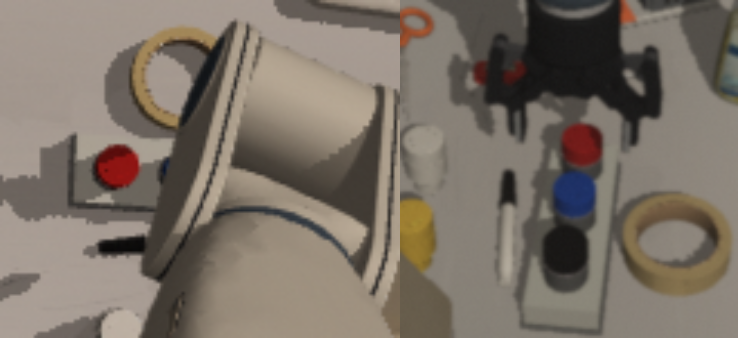

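```bash
python3 -m creep '[[0,[0,0,0.13],0],[0,[0,0,0.26],0],[0,[0,0,0.26],0],[0,[0,0,0.26],0]]'; python3 go.py .508,-.2248,.042,1.5
```

```text
time_s: 3.92
tool_pos: [0.5101, -0.2273, 0.0445]
tool_rot: [0.002, 0.735, 0.678, 0.001]
contact_force: [1.0, -0.7, 0.6]
opening: 1.004
grasp_force: 0.0
t 3.92 pos [ 0.5101 -0.2273  0.0445] yaw 1.4901 down [ 0.003 -0.001 -1.   ] op 1.004 gf 0.0 F [ 1.  -0.7  0.6] j6 -0.36
.508,-.2248,.042,1.5 [0.0078, -0.0077, 0.0084] -0.0016
```

```bash
python3 -m creep '[[0,[0,0,0],0],[0,[0,0,0],0]]'; python3 go.py .508,-.2248,.042,1.5
```

```text
time_s: 4.18
tool_pos: [0.5095, -0.2269, 0.0438]
tool_rot: [0.001, 0.735, 0.678, 0.0]
contact_force: [0.3, -1.2, -0.6]
opening: 0.998
grasp_force: 0.0
t 4.17 pos [ 0.5095 -0.2269  0.0438] yaw 1.4904 down [ 0.002 -0.001 -1.   ] op 0.998 gf 0.0 F [ 0.3 -1.2 -0.6] j6 -0.36
.508,-.2248,.042,1.5 [0.0064, -0.0054, 0.0058] -0.0015
```

Small correction, then close.

```bash
python3 -m creep '[[0,[0.006,-0.005,0.006],0],[0,[0.006,-0.005,0.006],0],[1,[0.006,-0.005,0.006],0],[1,[0.006,-0.005,0.006],0],[1,[0.006,-0.005,0.006],0],[1,[0.006,-0.005,0.006],0],[1,[0.006,-0.005,0.006],0],[1,[0.006,-0.005,0.006],0]]'; python3 go.py .508,-.2248,.042,1.5
```

```text
time_s: 5.18
tool_pos: [0.5075, -0.2246, 0.0407]
tool_rot: [0.0, 0.735, 0.678, 0.0]
contact_force: [-1.3, 0.5, 5.3]
opening: 0.449
grasp_force: 59.9
t 5.17 pos [ 0.5075 -0.2246  0.0407] yaw 1.4904 down [ 0. -0. -1.] op 0.449 gf 59.9 F [-1.3  0.5  5.3] j6 -0.36
.508,-.2248,.042,1.5 [-0.0005, 0.0019, -0.0042] -0.0015
```

```bash
python3 -m creep '[[1,[0,0,-0.06],0],[1,[0,0,-0.15],0],[1,[0,0,-0.3],0],[1,[0,0,-0.5],0],[1,[0,0,-0.7],0],[1,[0,0,-0.7],0],[1,[0,0,-0.7],0]]'; python3 go.py .5,0.05,.25,1.49 .56,.19,.25,1.49 .597,.199,.2,1.49
python3 - <<'E'
from h import *
for n in("top","side"): im=save(n,"l_%s.png"%n)
a=cv2.imread("pics/l_side.png")[110:340,130:380];cv2.imwrite("pics/l.png",cv2.resize(a,(600,552)))
E
```

```text
time_s: 6.05
tool_pos: [0.5065, -0.2242, 0.2506]
tool_rot: [-0.0, 0.735, 0.678, -0.0]
contact_force: [-0.2, -0.3, -0.4]
opening: 0.45
grasp_force: 61.5
t 6.05 pos [ 0.5065 -0.2242  0.2506] yaw 1.4904 down [-0.001  0.    -1.   ] op 0.45 gf 61.5 F [-0.2 -0.3 -0.4] j6 -0.36
.5,0.05,.25,1.49 [0.9094, -0.0949, 0.0022] 0.0001
.56,.19,.25,1.49 [1.3906, 0.0669, 0.0022] 0.0001
.597,.199,.2,1.49 [1.4304, 0.1876, 0.1688] 0.0001
```

View pics/l.png

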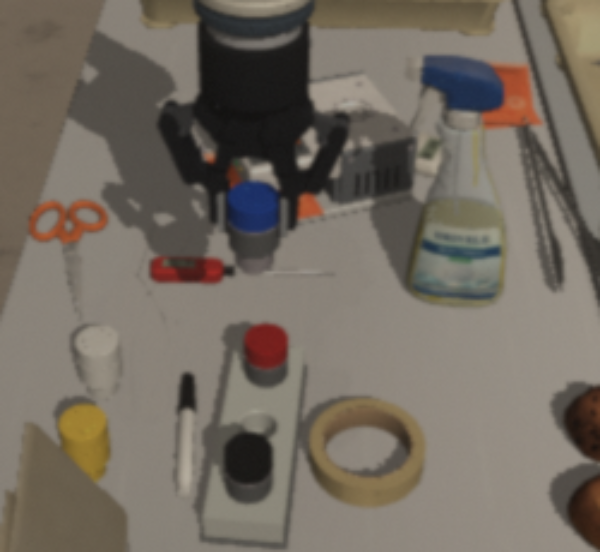

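```bash
python3 -m creep '[[1,[0.91,-0.09,0],0],[1,[0.91,-0.09,0],0],[1,[0.91,-0.09,0],0],[1,[0.91,-0.09,0],0],[1,[0.91,-0.09,0],0],[1,[0.91,-0.09,0],0],[1,[0.91,-0.09,0],0]]'; python3 go.py .5975,.1995,.25,1.49 .5975,.1995,.13,1.49
```

```text
time_s: 7.02
tool_pos: [0.5017, 0.0491, 0.2495]
tool_rot: [-0.001, 0.735, 0.678, -0.001]
contact_force: [0.1, 0.1, -0.2]
opening: 0.449
grasp_force: 61.4
t 7.03 pos [0.5017 0.0491 0.2495] yaw 1.4905 down [-0.002 -0.001 -1.   ] op 0.449 gf 61.4 F [ 0.1  0.1 -0.2] j6 0.15
.5975,.1995,.25,1.49 [0.5252, 0.278, -0.0026] 0.0001
.5975,.1995,.13,1.49 [0.5255, 0.2788, 0.3974] 0.0001
```

```bash
python3 -m creep '[[1,[0.525,0.278,0],0],[1,[0.525,0.278,0],0],[1,[0.525,0.278,0],0],[1,[0.525,0.278,0],0],[1,[0.525,0.278,0.2],0],[1,[0.525,0.278,0.35],0],[1,[0.525,0.278,0.39],0],[1,[0.525,0.278,0.39],0]]';  python3 -m creep '[[1,[0,0,0],0],[1,[0,0,0],0]]'; python3 go.py .5975,.1995,.13,1.49
python3 - <<'E'
from h import *
import json
for n in("top","side"): im=save(n,"p_%s.png"%n)
a=cv2.imread("pics/p_side.png")[90:210,210:330];b=cv2.imread("pics/p_top.png")[130:250,130:250];cv2.imwrite("pics/p.png",cv2.resize(np.hstack([a,b]),(800,400),interpolation=cv2.INTER_CUBIC))
IM={"side":cv2.imread("pics/p_side.png")}
import fit
fit.IM=IM
p=np.array([.5975,.1995])
o,st=fit.blob("side",(105,120,50),(125,255,255),proj("side",(*p,.15)),15);print(o,st)
E
```

```text
time_s: 8.02
tool_pos: [0.5981, 0.1989, 0.1335]
tool_rot: [-0.0, 0.735, 0.678, -0.001]
contact_force: [0.3, -0.4, -0.5]
opening: 0.451
grasp_force: 61.4
time_s: 8.28
tool_pos: [0.5992, 0.2002, 0.1355]
tool_rot: [0.001, 0.735, 0.678, 0.001]
contact_force: [-0.0, 0.4, -0.9]
opening: 0.451
grasp_force: 61.4
t 8.28 pos [0.5992 0.2002 0.1355] yaw 1.4903 down [ 0.003  0.001 -1.   ] op 0.451 gf 61.4 F [-0.   0.4 -0.9] j6 0.38
.5975,.1995,.13,1.49 [-0.003, -0.0055, 0.0182] 0.0
[278.34246575 132.04109589] [272 126  14  13 146]
```

View pics/p.png

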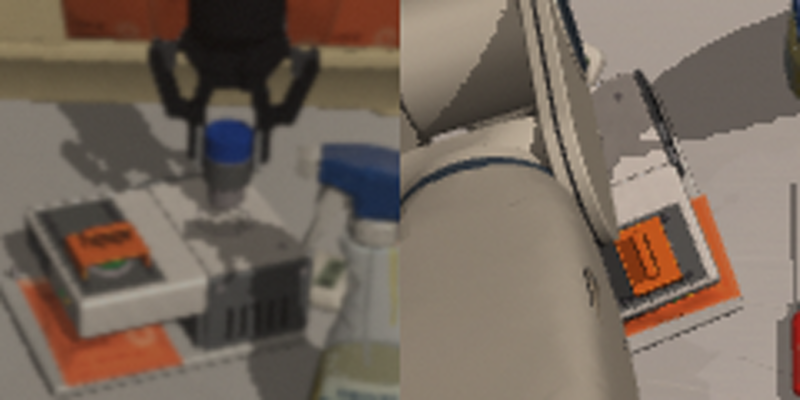

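```bash
python3 - <<'E'
from h import *
import fit
s=readout.observe();x,y,z=s["tool_pos"];print(x,y,z)
print("cap pred",fit.fill("side",fit.cyl(.5985,.1997,.054+z-.0407,.074+z-.0407,.02)))
print("port side pred",proj("side",(.5975,.1995,.085)),proj("top",(.5975,.1995,.085)))
b=cv2.imread("pics/side0.png")[130:185,245:310];cv2.imwrite("pics/ps.png",cv2.resize(b,(650,550),interpolation=cv2.INTER_CUBIC))
E
```

```text
0.5986884389999731 0.2002856256772209 0.13485295112197998
cap pred [278.71579796 132.01402327]
port side pred [276.92360691 155.16179855] [182.3006206  174.40607654]
```

View pics/ps.png

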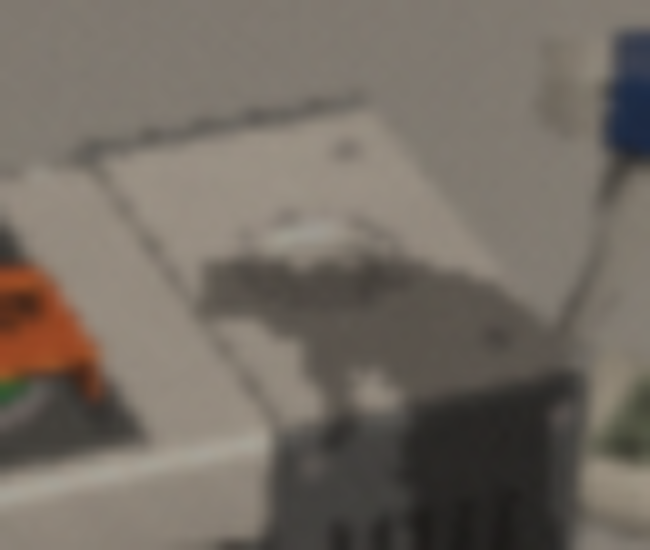

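```bash
python3 -m creep '[[1,[-0.002,-0.003,0.02],0],[1,[-0.002,-0.003,0.04],0],[1,[-0.002,-0.003,0.05],0],[1,[-0.002,-0.003,0.06],0],[1,[-0.002,-0.003,0.07],0],[1,[-0.002,-0.003,0.07],0]]'; python3 go.py .5975,.1995,.096,1.49
```

```text
time_s: 9.12
tool_pos: [0.5979, 0.1994, 0.1125]
tool_rot: [0.001, 0.735, 0.678, 0.001]
contact_force: [3.6, -1.7, -2.2]
opening: 0.449
grasp_force: 61.6
t 9.12 pos [0.5979 0.1994 0.1125] yaw 1.4905 down [ 0.002 -0.    -1.   ] op 0.449 gf 61.6 F [ 3.6 -1.7 -2.2] j6 0.38
.5975,.1995,.096,1.49 [0.0003, -0.0014, 0.0551] 0.0001
```

```bash
python3 -m creep '[[1,[0,0,0.015],0],[1,[0,0,0.03],0],[1,[0,0,0.04],0],[1,[0,0,0.05],0],[1,[0,0,0.06],0],[1,[0,0,0.06],0]]'; python3 go.py .5975,.1995,.096,1.49
```

```text
time_s: 9.88
tool_pos: [0.5982, 0.1993, 0.0958]
tool_rot: [0.001, 0.735, 0.678, 0.001]
contact_force: [2.0, -4.5, 10.7]
opening: 0.448
grasp_force: 62.3
t 9.88 pos [0.5982 0.1993 0.0958] yaw 1.4905 down [ 0.002 -0.    -1.   ] op 0.448 gf 62.3 F [ 2.  -4.5 10.7] j6 0.38
.5975,.1995,.096,1.49 [0.0006, -0.0023, -0.0008] 0.0001
```

```bash
python3 -m creep '[[1,[0,0.002,0.006],0],[1,[0,0.002,0.012],0],[1,[0,0.002,0.012],0]]'; python3 go.py .5975,.1995,.096,1.49
```

```text
time_s: 10.25
tool_pos: [0.5984, 0.1992, 0.0955]
tool_rot: [0.001, 0.735, 0.678, 0.001]
contact_force: [-8.0, -8.4, 38.1]
opening: 0.447
grasp_force: 64.6
t 10.25 pos [0.5984 0.1992 0.0955] yaw 1.4905 down [ 0.002 -0.    -1.   ] op 0.447 gf 64.6 F [-8.  -8.4 38.1] j6 0.38
.5975,.1995,.096,1.49 [0.0008, -0.0031, -0.0017] 0.0001
```

```bash
python3 -m creep '[[1,[0,0,-0.012],0],[0,[0,0,-0.012],0],[0,[0,0,-0.012],0],[0,[0,0,-0.012],0],[0,[0,0,-0.012],0],[0,[0,0,-0.1],0],[0,[0,0,-0.3],0],[0,[0,0,-0.4],0]]'; python3 -m creep '[[0.5,[0,0,0],0],[0.5,[0,0,0],0]]'; python3 go.py .504,.1355,.2,.372 .504,.1355,.16,.372
```

```text
time_s: 11.25
tool_pos: [0.5988, 0.1999, 0.2138]
tool_rot: [0.001, 0.735, 0.678, 0.002]
contact_force: [-0.0, -0.3, -0.2]
opening: 1.001
grasp_force: 0.0
time_s: 11.5
tool_pos: [0.597, 0.1993, 0.2099]
tool_rot: [-0.0, 0.735, 0.678, -0.001]
contact_force: [0.2, 0.2, -0.7]
opening: 0.602
grasp_force: 0.0
t 11.5 pos [0.597  0.1993 0.2099] yaw 1.4904 down [-0.002 -0.    -1.   ] op 0.602 gf 0.0 F [ 0.2  0.2 -0.7] j6 0.38
.504,.1355,.2,.372 [-0.2368, -0.2918, 0.0335] 0.178
.504,.1355,.16,.372 [-0.2368, -0.2916, 0.1668] 0.178
```

```bash
python3 -m creep '[[0.5,[-0.237,-0.292,0.03],0.178],[0.5,[-0.237,-0.292,0.03],0.178],[0.5,[-0.237,-0.292,0.03],0.178],[0.5,[-0.237,-0.292,0.03],0.178],[0.5,[-0.237,-0.292,0.03],0.178],[0.5,[-0.237,-0.292,0.03],0.178],[0.5,[-0.237,-0.292,0.16],0.178],[0.5,[-0.237,-0.292,0.16],0.178]]'; python3 -m creep '[[0.5,[0,0,0],0]]'; python3 go.py .504,.1355,.106,.372
python3 - <<'E'
from h import *
import fit
for n in("top","side"): save(n,"t_%s.png"%n)
a=cv2.imread("pics/t_side.png")[90:210,190:340];cv2.imwrite("pics/t.png",cv2.resize(a,(750,600),interpolation=cv2.INTER_CUBIC))
E
```

```text
time_s: 12.5
tool_pos: [0.5016, 0.1349, 0.1594]
tool_rot: [0.0, 0.983, 0.185, -0.004]
contact_force: [-0.2, 0.4, 0.3]
opening: 0.503
grasp_force: 0.0
time_s: 12.62
tool_pos: [0.5044, 0.1356, 0.1627]
tool_rot: [0.0, 0.983, 0.185, -0.001]
contact_force: [0.1, -0.4, 0.6]
opening: 0.504
grasp_force: 0.0
t 12.62 pos [0.5044 0.1356 0.1627] yaw 0.3722 down [-0.001 -0.    -1.   ] op 0.504 gf 0.0 F [ 0.1 -0.4  0.6] j6 1.44
.504,.1355,.106,.372 [-0.0012, -0.0002, 0.189] 0.0
```

View pics/t.png

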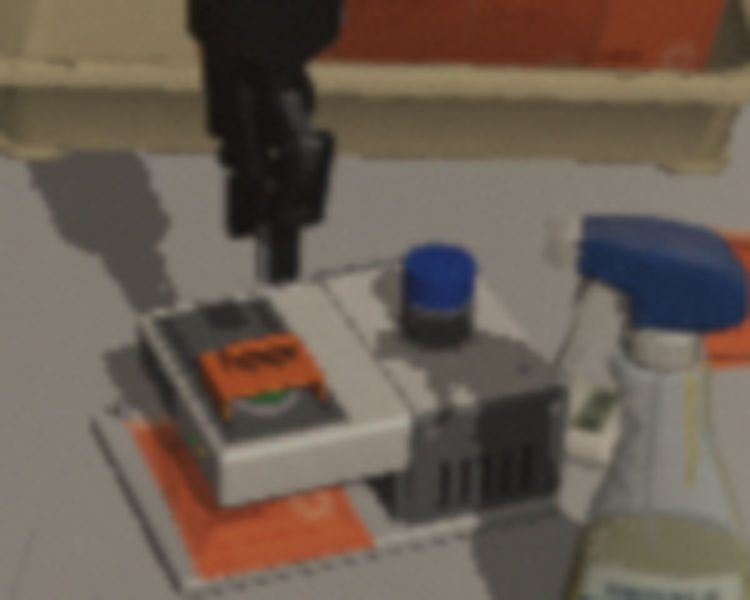

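```bash
python3 -m creep '[[0.5,[0,0,0.1],0],[0.5,[0,0,0.16],0],[0.5,[0,0,0.185],0],[0.5,[0,0,0.185],0],[1,[0,0,0.185],0],[1,[0,0,0.185],0],[1,[0,0,0.185],0],[1,[0,0,0.185],0]]'; python3 go.py .504,.1355,.106,.372
```

```text
time_s: 13.72
tool_pos: [0.5053, 0.1357, 0.1084]
tool_rot: [0.0, 0.983, 0.185, 0.001]
contact_force: [-1.0, -0.2, 5.1]
opening: 0.091
grasp_force: 60.0
t 13.72 pos [0.5053 0.1357 0.1084] yaw 0.3724 down [ 0.002  0.    -1.   ] op 0.091 gf 60.0 F [-1.  -0.2  5.1] j6 1.44
.504,.1355,.106,.372 [-0.0043, -0.0009, 0.0081] 0.0001
```

```bash
python3 -m creep '[[1,[0,-0.03,0],0],[1,[0,-0.07,0],0],[1,[0,-0.11,0],0],[1,[0,-0.15,0],0],[1,[0,-0.175,0],0],[1,[0,-0.182,0],0],[1,[0,-0.182,0],0],[1,[0,-0.182,0],0]]'; python3 go.py .4847,.1860,.106,.372
```

```text
time_s: 14.72
tool_pos: [0.4868, 0.1816, 0.1084]
tool_rot: [0.004, 0.982, 0.187, 0.001]
contact_force: [10.1, -34.2, 6.9]
opening: 0.088
grasp_force: 60.7
t 14.72 pos [0.4868 0.1816 0.1084] yaw 0.3752 down [ 0.003 -0.007 -1.   ] op 0.088 gf 60.7 F [ 10.1 -34.2   6.9] j6 1.54
.4847,.1860,.106,.372 [-0.0012, -0.0163, 0.0079] 0.0005
```

```bash
python3 -m creep '[[1,[0,0.012,0],0],[1,[0,0.012,0],0]]'; python3 go.py .4847,.1860,.106,.372
python3 - <<'E'
from h import *
for n in("top","side"): save(n,"u_%s.png"%n)
a=cv2.imread("pics/u_side.png")[100:200,200:300];b=cv2.imread("pics/u_top.png")[145:245,150:250];cv2.imwrite("pics/u.png",cv2.resize(np.hstack([a,b]),(800,400),interpolation=cv2.INTER_CUBIC))
E
```

```text
time_s: 14.98
tool_pos: [0.487, 0.181, 0.1084]
tool_rot: [0.001, 0.983, 0.185, 0.001]
contact_force: [1.2, -15.4, 6.4]
opening: 0.087
grasp_force: 61.0
t 14.97 pos [0.487  0.181  0.1084] yaw 0.3729 down [ 0.002 -0.003 -1.   ] op 0.087 gf 61.0 F [  1.2 -15.4   6.4] j6 1.54
.4847,.1860,.106,.372 [-0.0013, -0.0183, 0.008] 0.0001
```

View pics/u.png

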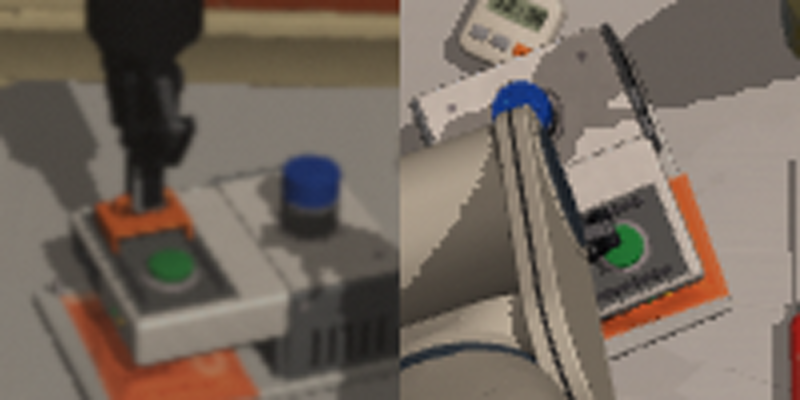

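```bash
cat > tabck.py <<'E'
from h import *
import sys
yaw=.372;c,s=np.cos(yaw),np.sin(yaw);M=np.array([[c,-s],[s,c]]);p=np.array([.5973,.199])
def ck(f,n="side"):
    im=cv2.imread(f);hsv=cv2.cvtColor(im,cv2.COLOR_BGR2HSV)
    o=cv2.inRange(hsv,(4,120,70),(18,255,255));g=cv2.inRange(hsv,(45,80,40),(85,255,255))
    key=proj(n,(*(p+M@[-.111,-.027]),.097))
    k,l,st,cc=cv2.connectedComponentsWithStats(g);i=min(range(1,k),key=lambda i:np.hypot(*(cc[i]-key)))
    print("key pred",key.round(1),"obs",cc[i].round(1),st[i])
    for t in(0,.04,.045,.05,.054):
        pts=np.array([proj(n,(*(p+M@[-.111+a*.028,-.027+t+b*.021]),z)) for a in(-1,1) for b in(-1,1) for z in(.088,.102)])
        print(t,"corners -y top",pts[[1,5]].round(1).tolist(),"bbox",pts.min(0).round(1),pts.max(0).round(1))
    k,l,st,cc=cv2.connectedComponentsWithStats(o)
    print([(st[i].tolist(),cc[i].round(1).tolist()) for i in range(1,k) if st[i,4]>20 and 200<cc[i][0]<270 and 130<cc[i][1]<180])
if __name__=="__main__": ck(sys.argv[1])
E
python3 tabck.py pics/u_side.png; python3 tabck.py pics/side0.png | tail -1
```

```text
key pred [242.  164.1] obs [242.3 165.7] [237 162  11   8  67]
0 corners -y top [[234.3, 168.8], [254.8, 164.9]] bbox [229.3 156.5] [254.8 173.3]
0.04 corners -y top [[229.6, 160.6], [249.6, 156.9]] bbox [224.8 148.8] [249.6 165. ]
0.045 corners -y top [[229.0, 159.6], [248.9, 155.9]] bbox [224.2 147.9] [248.9 164. ]
0.05 corners -y top [[228.4, 158.6], [248.3, 154.9]] bbox [223.6 147. ] [248.3 163. ]
0.054 corners -y top [[227.9, 157.8], [247.8, 154.1]] bbox [223.2 146.2] [247.8 162.2]
[([224, 147, 24, 16, 194], [235.0, 154.2])]
[([230, 156, 25, 18, 248], [241.4, 163.2])]
```

```bash
python3 -m creep '[[0.6,[0,0,0],0],[0.6,[0,0,0],0],[0.6,[0,0,0],0],[0.6,[0,0,-0.1],0],[1,[0,0,-0.15],0],[1,[0,0.1,-0.15],0],[1,[0,0.18,-0.15],0],[1,[0,0.18,-0.15],0]]'; python3 -m creep '[[1,[0,0,0],0],[1,[0,0,0],0]]';python3 go.py .5066,.1307,.1,.372
python3 - <<'E'
from h import *
save("side","v_side.png")
import tabck;tabck.ck("pics/v_side.png")
for d in nets.spot_point("side","key_top")[:2]+nets.spot_point("side","tab_ridge")[:2]: print(d["score"],px(d["xy"]),ray("side",px(d["xy"]),.097),ray("side",px(d["xy"]),.1095))
E
```

```text
time_s: 16.08
tool_pos: [0.5062, 0.132, 0.1525]
tool_rot: [-0.0, 0.983, 0.184, 0.0]
contact_force: [0.5, 0.2, -0.4]
opening: -0.0
grasp_force: 0.0
time_s: 16.32
tool_pos: [0.5054, 0.1335, 0.1523]
tool_rot: [-0.0, 0.983, 0.185, -0.0]
contact_force: [-0.7, 0.7, -0.1]
opening: -0.001
grasp_force: 0.0
t 16.32 pos [0.5054 0.1335 0.1523] yaw 0.3728 down [-0.  0. -1.] op -0.001 gf 0.0 F [-0.7  0.7 -0.1] j6 1.43
.5066,.1307,.1,.372 [0.0003, 0.0101, 0.1744] 0.0001
key pred [242.  164.1] obs [242.2 165.9] [237 162  11   8  67]
0 corners -y top [[234.3, 168.8], [254.8, 164.9]] bbox [229.3 156.5] [254.8 173.3]
0.04 corners -y top [[229.6, 160.6], [249.6, 156.9]] bbox [224.8 148.8] [249.6 165. ]
0.045 corners -y top [[229.0, 159.6], [248.9, 155.9]] bbox [224.2 147.9] [248.9 164. ]
0.05 corners -y top [[228.4, 158.6], [248.3, 154.9]] bbox [223.6 147. ] [248.3 163. ]
0.054 corners -y top [[227.9, 157.8], [247.8, 154.1]] bbox [223.2 146.2] [247.8 162.2]
[([224, 148, 24, 15, 208], [234.9, 154.0])]
0.75 [314.3168 232.704 ] [ 0.67162431 -0.12466086  0.097     ] [ 0.66919845 -0.13834078  0.1095    ]
0.7 [306.7904 178.2912] [0.66982746 0.077795   0.097     ] [0.66743439 0.06042097 0.1095    ]
0.72 [235.9808 152.4096] [0.48529551 0.18911985 0.097     ] [0.4862695  0.16971453 0.1095    ]
0.49 [240.9984 182.784 ] [0.50445521 0.05102072 0.097     ] [0.5050796  0.03413523 0.1095    ]
```

```bash
python3 -m creep '[[1,[0,0.01,0.1],0],[1,[0,0.01,0.16],0],[1,[0,0.01,0.18],0],[1,[0,0.01,0.19],0],[1,[0,0.01,0.2],0],[1,[0,0.01,0.2],0]]';python3 go.py .5066,.1307,.087,.372
```

```text
time_s: 17.23
tool_pos: [0.5071, 0.1302, 0.0928]
tool_rot: [-0.0, 0.983, 0.185, 0.0]
contact_force: [-0.8, 0.5, 2.1]
opening: -0.001
grasp_force: 0.9
t 17.23 pos [0.5071 0.1302 0.0928] yaw 0.372 down [ 0.001  0.    -1.   ] op -0.001 gf 0.9 F [-0.8  0.5  2.1] j6 1.43
.5066,.1307,.087,.372 [-0.0011, -0.0021, 0.0195] 0.0
```

Pressing the key; continue down.

```bash
python3 -m creep '[[1,[0,0,0.008],0],[1,[0,0,0.014],0],[1,[0,0,0.02],0],[1,[0,0,0.02],0]]';python3 go.py .5066,.1307,.087,.372;  python3 -m creep '[[1,[0,0,0.006],0],[1,[0,0,0.006],0],[1,[0,0,0.006],0]]'; python3 go.py
```

```text
time_s: 17.73
tool_pos: [0.5074, 0.1302, 0.0886]
tool_rot: [-0.0, 0.983, 0.185, 0.001]
contact_force: [-8.3, 0.0, 26.7]
opening: -0.0
grasp_force: 13.3
t 17.73 pos [0.5074 0.1302 0.0886] yaw 0.372 down [ 0.001  0.    -1.   ] op -0.0 gf 13.3 F [-8.3  0.  26.7] j6 1.43
.5066,.1307,.087,.372 [-0.0018, -0.0024, 0.0054] -0.0
time_s: 18.1
tool_pos: [0.5075, 0.1303, 0.088]
tool_rot: [-0.0, 0.983, 0.185, 0.001]
contact_force: [-11.9, -2.3, 41.4]
opening: 0.002
grasp_force: 20.5
t 18.1 pos [0.5075 0.1303 0.088 ] yaw 0.372 down [ 0.002  0.    -1.   ] op 0.002 gf 20.5 F [-11.9  -2.3  41.4] j6 1.43
```

```bash
python3 -m creep '[[1,[0,0,-0.03],0],[1,[0,0,-0.06],0],[1,[0,0,-0.15],0],[0.5,[0,0,-0.25],0],[0.5,[0,-0.1,-0.25],0],[0.5,[0,-0.18,-0.25],0],[0.5,[0,-0.18,-0.25],0],[0.5,[0,-0.18,-0.25],0]]'; python3 -m creep '[[0.5,[0,0,0],0]]'; python3 go.py .487,.181,.107,.372
python3 - <<'E'
from h import *
save("side","w_side.png")
import tabck;tabck.ck("pics/w_side.png")
E
```

```text
time_s: 19.1
tool_pos: [0.4873, 0.18, 0.1594]
tool_rot: [0.0, 0.983, 0.185, -0.0]
contact_force: [0.4, -0.8, 0.5]
opening: 0.503
grasp_force: 0.0
time_s: 19.23
tool_pos: [0.4874, 0.1797, 0.1594]
tool_rot: [0.0, 0.983, 0.185, -0.0]
contact_force: [-0.2, -0.0, -0.5]
opening: 0.5
grasp_force: 0.0
t 19.23 pos [0.4874 0.1797 0.1594] yaw 0.3713 down [-0. -0. -1.] op 0.5 gf 0.0 F [-0.2 -0.  -0.5] j6 1.53
.487,.181,.107,.372 [0.0002, -0.0046, 0.1748] -0.0001
key pred [242.  164.1] obs [242.2 165.9] [237 162  11   8  67]
0 corners -y top [[234.3, 168.8], [254.8, 164.9]] bbox [229.3 156.5] [254.8 173.3]
0.04 corners -y top [[229.6, 160.6], [249.6, 156.9]] bbox [224.8 148.8] [249.6 165. ]
0.045 corners -y top [[229.0, 159.6], [248.9, 155.9]] bbox [224.2 147.9] [248.9 164. ]
0.05 corners -y top [[228.4, 158.6], [248.3, 154.9]] bbox [223.6 147. ] [248.3 163. ]
0.054 corners -y top [[227.9, 157.8], [247.8, 154.1]] bbox [223.2 146.2] [247.8 162.2]
[([224, 147, 24, 16, 231], [235.3, 153.4])]
```

Key is up again. Pinch the ridge and slide it back.

```bash
python3 -m creep '[[0.5,[0,-0.004,0.1],0],[0.5,[0,-0.004,0.16],0],[0.5,[0,-0.004,0.174],0],[0.5,[0,-0.004,0.174],0],[1,[0,-0.004,0.174],0],[1,[0,-0.004,0.174],0],[1,[0,-0.004,0.174],0],[1,[0,-0.004,0.174],0]]'; python3 -m creep '[[1,[0,0.03,0],0],[1,[0,0.07,0],0],[1,[0,0.11,0],0],[1,[0,0.15,0],0],[1,[0,0.172,0],0],[1,[0,0.181,0],0],[1,[0,0.181,0],0],[1,[0,0.181,0],0]]'; python3 go.py .5066,.1307,.107,.372
```

```text
time_s: 20.27
tool_pos: [0.4876, 0.181, 0.1084]
tool_rot: [0.0, 0.983, 0.185, 0.001]
contact_force: [0.8, -5.0, 4.5]
opening: 0.093
grasp_force: 60.1
time_s: 21.28
tool_pos: [0.5079, 0.1308, 0.1084]
tool_rot: [0.0, 0.983, 0.185, 0.001]
contact_force: [0.9, -1.2, 5.0]
opening: 0.092
grasp_force: 60.2
t 21.27 pos [0.5079 0.1308 0.1084] yaw 0.3722 down [ 0.003  0.    -1.   ] op 0.092 gf 60.2 F [ 0.9 -1.2  5. ] j6 1.43
.5066,.1307,.107,.372 [-0.0041, -0.0011, 0.0046] 0.0
```

```bash
python3 -m creep '[[1,[0,0.006,0],0],[1,[0,0.01,0],0],[1,[0,0.01,0],0]]'; python3 go.py
```

```text
time_s: 21.65
tool_pos: [0.508, 0.1304, 0.1084]
tool_rot: [-0.002, 0.983, 0.184, 0.001]
contact_force: [-2.9, 14.7, 7.1]
opening: 0.09
grasp_force: 60.5
t 21.65 pos [0.508  0.1304 0.1084] yaw 0.3709 down [ 0.001  0.004 -1.   ] op 0.09 gf 60.5 F [-2.9 14.7  7.1] j6 1.42
```

Against the shut stop; travel was 54 mm, so it had been fully open. Relax, release, retreat and check.

```bash
python3 -m creep '[[1,[0,-0.005,0],0],[0.5,[0,-0.005,0],0],[0.5,[0,-0.005,0],0],[0.5,[0,-0.005,0],0],[0.5,[0,-0.005,-0.1],0],[0.5,[0,-0.005,-0.3],0],[0.5,[-0.2,-0.005,-0.5],0],[0.5,[-0.3,-0.005,-0.5],0]]'; python3 -m creep '[[0.5,[-0.2,0.6,0],0],[0.5,[-0.2,0.6,0],0],[0.5,[-0.2,0.6,0],0],[0.5,[-0.2,0.6,0],0],[0.5,[-0.2,0.6,0],0]]'; python3 go.py
python3 - <<'E'
from h import *
for n in("top","side"): save(n,"e_%s.png"%n)
import tabck;tabck.ck("pics/e_side.png")
b=cv2.imread("pics/e_side.png")[100:340,120:400];a=cv2.imread("pics/e_top.png")[120:310,140:380]
cv2.imwrite("pics/e.png",np.hstack([cv2.resize(a,(400,340)),cv2.resize(b,(400,340))]))
E
```

```text
time_s: 22.65
tool_pos: [0.4237, 0.0965, 0.2598]
tool_rot: [0.0, 0.983, 0.185, 0.002]
contact_force: [-1.0, 0.4, -0.1]
opening: 0.5
grasp_force: 0.0
time_s: 23.28
tool_pos: [0.4324, -0.0929, 0.2572]
tool_rot: [-0.0, 0.983, 0.184, -0.0]
contact_force: [0.2, 0.5, -0.2]
opening: 0.504
grasp_force: 0.0
t 23.27 pos [ 0.4324 -0.0929  0.2572] yaw 0.3702 down [-0.001  0.    -1.   ] op 0.504 gf 0.0 F [ 0.2  0.5 -0.2] j6 0.96
key pred [242.  164.1] obs [323. 217.] [321 217   5   1   5]
0 corners -y top [[234.3, 168.8], [254.8, 164.9]] bbox [229.3 156.5] [254.8 173.3]
0.04 corners -y top [[229.6, 160.6], [249.6, 156.9]] bbox [224.8 148.8] [249.6 165. ]
0.045 corners -y top [[229.0, 159.6], [248.9, 155.9]] bbox [224.2 147.9] [248.9 164. ]
0.05 corners -y top [[228.4, 158.6], [248.3, 154.9]] bbox [223.6 147. ] [248.3 163. ]
0.054 corners -y top [[227.9, 157.8], [247.8, 154.1]] bbox [223.2 146.2] [247.8 162.2]
[([230, 157, 25, 18, 253], [241.6, 164.0])]
```

View pics/e.png

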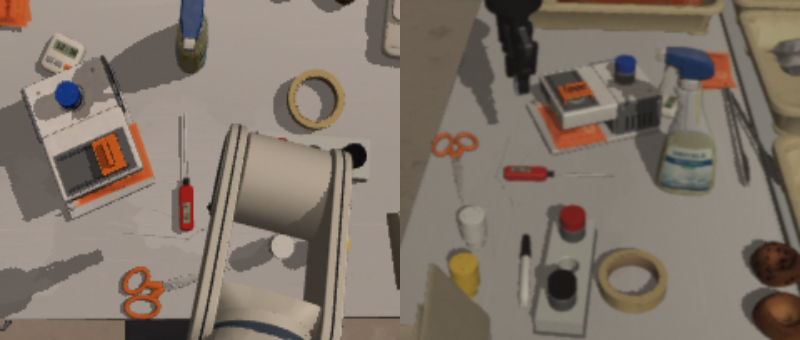

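```bash
python3 -c "
from bench import ticket;print(ticket.close_job())"
```

```text
the job is handed in; nothing more can be done
None
```

I pushed the blue cartridge fully home in the port, slid the tab fully aside, pressed the green key to its stop and saw it come back up, then slid the tab back over it. I inferred the stamp from the key bottoming out and did not see the print. In the last pictures nothing else had visibly moved, and I handed the job in at about 23 s.

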